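# Unpack the vial transport canister onto the warming plate

## Task

Unpack the transport canister: turn its clamped lid anticlockwise (seen from above) until you feel it come up against its stop, without forcing it, then lift it off and lay it flat in the black tray, handle up. Next take out the white spacer and lay it flat in the tray beside the lid, hat up. Last, lift out the vial carrier and stand it upright inside the ring marked on the warming plate, set down rather than dropped, leaving the other things where they are.

Things in the scene. Friction and masses are not known exactly. Their poses are not given: they have to be found in the camera images.
- canister: upright aluminium canister fixed to the bench; origin at the centre of its underside, z up. Rim (the lid lies on it) at height 112 mm; outside radius 56; inside radius 52 down to a ledge at height 72, 44 below the ledge; inner floor at height 6. Its yaw tells nothing about the collar. More than 80 N between lid and canister or collar counts as forcing
- mouth (a point): centre of the canister's rim. Round it a dark collar, outside radius 76 mm, with two claws of 140 degrees of arc, inner radius 60, undersides 8 and tops 14 mm above the rim, reaching over the lid's ears; between them two opposite open gaps of 40 degrees. The collar is fast, but its turn varies and no pose gives it (the gaps are seen from above)
- lid_center (a point): domed steel lid, 60 mm high; point half-way up on its axis; z up, x along handle and ears. Black bar handle on top: 52 mm long (x), 14 wide (y), from this height up to 30 mm above. Two ears 20 mm wide at +x and -x reach to radius 66 under the claws, with 3 mm of play upward. It turns easily anticlockwise for an unknown 0.6 to 1.4 rad, to a hard stop (1 Nm there is harmless, 3 Nm forces it). 0.25 to 0.5 kg
- lid: the same lid; origin at its underside, 30 mm below its centre. A spigot of radius 50, 7 mm deep, centres it in the mouth (2 mm clearance); above it a disc, radius 56, 5 mm thick, and a hollow dome, radius 26. A stop stands at the anticlockwise end of each collar gap: with the ears at the stops, or up to 0.3 rad short, they lie in the gaps and the lid lifts straight off
- spacer_center (a point): white plastic spacer, 52 mm high, under the lid; point half-way up on its axis; z up. A flange of radius 50, 6 mm thick, lies loose on the canister's ledge; on it a round hollow hat, 28 mm across, up to 26 mm above this point, covers the carrier's stem. Grip the hat
- spacer: the same spacer; origin at the centre of its underside, 26 mm below its centre
- carrier_center (a point): aluminium vial carrier, 112 mm high, standing on the canister's floor; point half-way up on its axis; z up. A disc of radius 40 mm, six vials fixed on it up to 4 mm below this point, and on the axis a round stem 14 mm across, up to 56 mm above this point. Grip the stem near its top. 0.2 to 0.4 kg
- carrier: the same carrier; origin at the centre of its underside, 56 mm below its centre
- tray: open black plastic tray fixed to the bench, 190 mm (x) by 286 mm (y) outside, walls 4 mm thick and 20 mm high; origin at the centre of its underside; floor 4 mm above it. It lies left or right of the canister. Lid and spacer both fit, side by side along y
- ring (a point): centre of the white ring (radius 67 mm) marked on the dark top of the fixed warming plate (170 mm x by 240 mm y, 30 mm high), at top height; x, y along the plate's sides; the plate lies on the other side of the canister from the tray
- dish: the small covered petri dish (60 mm across, 15 mm high) lying on the other end of the warming plate, 115 mm from the ring's centre. Leave alone; origin at the centre of its underside
- dish_b: another such petri dish on the bench, beyond the canister. Leave alone; origin at the centre of its underside
- vial_a: capped vial standing on the bench beyond the canister, 17 mm across, 46 mm high. Leave alone; origin at the centre of its underside
- vial_b: second such vial beside it. Leave alone; origin at the centre of its underside
- bottle: white bottle on the far side of the bench, 64 mm across, 140 mm high. Leave alone; origin at the centre of its underside
- beaker: glass beaker on the far side of the bench, 68 mm across, 85 mm high. Leave alone; origin at the centre of its underside
- forceps: steel forceps lying on the far side of the bench, 140 mm long, 7 mm high. Leave alone; origin at the centre of its underside

How it is judged:
By the outcome, as a careful person would: the job done as asked, in the order asked, and still so for the second after the job is handed in, with the robot touching nothing.
It also fails if it takes over 69 s, if anything falls off the work surface, if the arm or the gripper's body presses on something with over 40 N, if the wrist force passes 120 N, or if a joint passes its speed limit or range.

## Robot

A 6-joint arm with a two-finger parallel gripper is mounted at the origin on the work surface. World frame = base frame: x ahead of the robot, y to its left, z up, the work surface at z = 0. Lengths are in mm, angles in degrees, forces in N, time in s.
With the tool pointing down it reaches from about 325 to 775 mm from the base axis. Payload 9.3 kg.
Tool frame: the origin (TCP) lies at the very end of the fingers, on their centre line; the grasp point (between the pads) lies pinch_z behind it (pinch_z is the distance from the TCP to the grasp point, in mm); z points along the fingers, y is the line along which they close (so a half turn about z gives the same grasp; the last joint's range is limited). The gripper opens to 85 mm and grips with 20 to 120 N. Pads are 22 mm wide; open, the fingers measure 114 mm over their backs; the gripper's body (76 mm by 85 mm) begins 54 mm behind the grasp point. The pads swing forward as they close: fully open they stand 13 mm farther back than shut.
Start: joints at [-83.744, 14.817, 1.232, 76.415, 0, 81.257], TCP at [142.344, -531.258, 231.279] pointing down, gripper open.
Joint ranges: [-174.27, 174.27], [-52.1, 104.24], [-59.71, 78.15], [-110.17, 111.67], [-87.03, 83.33], [-180, 180]. Speed limits (degrees/s): [127.2, 127.2, 159.86, 180, 180, 180].

## Interface

Orientations are given as [roll, pitch, yaw] about the fixed x, y, z axes, in that order (R = Rz(yaw) Ry(pitch) Rx(roll)).
In Python, from cell import * gives the robot as it stands. The module is installed in compiled form; this text tells all that it offers.
- The arm moves only by the tool play_rows, never from a script. Its argument "targets" is a list of rows, each an object with "jaw": the finger opening in m, from 0 to 0.0854; "slide": the shift along the tool's x, y, z in m, a list of three; "twist": the turn, a rotation vector about the tool's x, y, z in degrees, a list of three. In form: [{"jaw": jaw, "slide": [tx, ty, tz], "twist": [rx, ry, rz]}, ...]. A call has 1 to 5 rows; each row is the pose to reach, as a shift and turn from the pose commanded when the call began, along the tool's axes at that moment; what a row does not reach only later rows make up. A row lasts 1/12 s, in which the tool goes at most 41.7 mm and 7.16 degrees, less where a joint would pass 70% of its speed; a pose out of reach is approached as far as the arm can. A call with a gripper value outside its range is refused whole. The fingers move at their own pace and stop on an object; the grip force is fixed at half the most. Time passes only in rows, so rows that repeat a pose let the fingers close. It gives the time, the measured TCP pose, the force, the opening and the grip force at its end, in the units of the state.
- sense(): the state, without advancing time (a new reading comes with each control period).
- get_image(name): name is "side" or "top" or "wrist"; returns a dict with "image" (420x560x3 uint8, red, green, blue), "depth" (420x560 float32, mm along the optical axis (not along the pixel's ray), 0 where there is no reading), "vertical_fov" (degrees; the focal length in pixels is half the picture's height over the tangent of half this angle, whatever the lens; pixels are square), "cx", "cy" (the principal point, pixels), "position" and "rotation" of the camera in the world; the wrist camera has in their place "mount" (4x4, takes a point from camera to tool coordinates, whose origin is the TCP and whose axes are the flange's). Camera axes: x right, y down, z forward; pixel columns grow to the right and rows downward; lengths in mm; the calibration is good to about 2 mm. A picture is of the moment at which its call begins: read the wrist's pose just before it.
- close_job(): hands the job in; it is judged then, once.
Trained networks look in a picture, given as the dict that the camera call returned (one of the last four; its "shot" number tells which), for a name from the list of things; names that differ only in an ending like _2 or _b are one class to them, and where a whole thing is asked for, a point or a joint stands for the part that bears it (a point fixed in the world has none). Each returns a list of dicts, best first, with "p" (0 to 1); they miss things now and then, are a little off and sometimes report something else, mostly with a low value. They report only what shows in the picture. A call takes as long as a camera call.
- trace(picture, label): "pixels" (420x560 bool, what is visible of it).
- mark_of(picture, label): "position" ([x, y, z] in mm, in world coordinates, good to about 4 mm: a listed point, or the origin of a listed thing).
The state is a dict: "time_s": time; "joint_positions": joint angles; "joint_velocities": joint speeds; "effort": joint torques, N m; "eef_pos": TCP position; "ee_rot": TCP orientation; "wrist_force": force on the tool from outside, world axes, zero at the start; "torque": the same for the moment, N m; "gripper_width": opening from 0.0 (shut) to 1.0 (fully open); "grip_force": force on a finger pad.
Only numpy, scipy, OpenCV 4.12 (cv2) and the standard library are available. Lean on these libraries where they do the work, as an engineer would, in place of code of your own. Each camera call takes 0.05 s, during which the arm holds its last target. There are 200 camera calls.

## Working session

There is one attempt and no reset: what is moved stays moved. The work goes in short steps, Python scripts to look and compute and a tool call to move; the robot and the scene stay as the last step left them, time stands still between calls to the robot, and variables do not carry over. Pictures are saved under pics/ and viewed, at most 10 in all, crops included, and the job is handed in when it is done.

Besides the shell and the picture viewer there is one more tool, called after "Call:" by a JSON object that holds its "fn" and its "kwargs". play_rows: Moves the arm, as the interface text tells. Its arguments: {"type":"object","properties":{"targets":{"type":"array","items":{"type":"object","properties":{"jaw":{"type":"number"},"slide":{"type":"array","items":{"type":"number"}},"twist":{"type":"array","items":{"type":"number"}}}}}},"required":["targets"]}

```bash
mkdir -p pics
cat > h.py <<'E'
from cell import *
import numpy as np, cv2
from scipy.spatial.transform import Rotation as R
np.set_printoptions(precision=2,suppress=True)
def pose():
    s=sense(); return s,np.array(s['eef_pos']),R.from_euler('xyz',s['ee_rot'],degrees=True)
def save(p,n): cv2.imwrite('pics/%s.png'%n,p['image'][:,:,::-1])
def f_of(p): return p['image'].shape[0]/2/np.tan(np.radians(p['vertical_fov']/2))
def cloud(p,T=None):
    f=f_of(p); v,u=np.mgrid[:420,:560]; d=p['depth']
    c=np.stack([(u-p['cx'])/f*d,(v-p['cy'])/f*d,d],-1)
    if T is None: w=c@np.array(p['rotation']).T+np.array(p['position'])
    else:
        M=np.array(p['mount']); w=T[1].apply((c@M[:3,:3].T+M[:3,3]).reshape(-1,3)).reshape(c.shape)+T[0]
    w[d<=0]=np.nan
    return w
E
python3 - <<'E'
from h import *
s=sense(); print({k:s[k] for k in s})
for n in ['top','side']:
    p=get_image(n); save(p,n+'0')
    if n=='top': print(p['position'],p['rotation'],p['vertical_fov'],p['cx'],p['cy'])
    for l in ['canister','mouth','lid_center','tray','ring','dish','dish_b','vial_a','bottle','beaker','forceps']:
        r=mark_of(p,l); print(n,l,[(np.round(q['position'],1),round(q['p'],2)) for q in r[:2]])
E
```

```text
{'time_s': 0.0, 'joint_positions': array([-83.74,  14.85,   1.19,  76.42,   0.  ,  81.26]), 'joint_velocities': array([ 0.05,  0.01, -0.12,  0.02,  0.08,  0.07]), 'effort': array([  0.  , -55.56,  34.45,   0.01,   0.  ,   0.  ]), 'eef_pos': array([ 142.32, -530.98,  230.65]), 'ee_rot': array([-179.92,   -0.01,   15.  ]), 'wrist_force': array([-0.84, -0.19,  0.05]), 'torque': array([-0.04, -0.02, -0.02]), 'grip_force': 0.0, 'gripper_width': 0.9976984756876189}
[ 562.02    3.56 1164.5 ] [-176.19    0.25  -91.3 ] 50.925049945202716 277.77098446097983 217.6737106596682
top canister [(array([746.6, -87.7,  -1.1]), 0.51), (array([ 543.4, -287.8,    2.2]), 0.35)]
top mouth []
top lid_center [(array([471.3,  20.4, 136. ]), 0.71)]
top tray [(array([ 547.3, -287.9,    0.2]), 0.68)]
top ring [(array([526. , 259. ,  29.7]), 0.94)]
top dish [(array([722.8,  78.4,  -0.1]), 0.7), (array([539.8, 367.1,  25.3]), 0.55)]
top dish_b [(array([722.8,  78.4,  -0.1]), 0.7), (array([539.8, 367.1,  25.3]), 0.55)]
top vial_a [(array([746.2, -88.5,  -0.8]), 0.47), (array([527.9, 260. ,  30.3]), 0.45)]
top bottl
[... 206 characters left out ...]
([473.1,  24.6,   2.4]), 0.95)]
side mouth [(array([472.7,  24.3, 103. ]), 0.26)]
side lid_center [(array([470.7,  23.9, 131.3]), 0.72)]
side tray [(array([ 541.7, -290.6,   -0.5]), 0.96)]
side ring [(array([525.9, 261.9,  29.8]), 0.75)]
side dish [(array([726. ,  80.1,  -3.4]), 0.96), (array([541.9, 374.3,  29. ]), 0.86)]
side dish_b [(array([726. ,  80.1,  -3.4]), 0.96), (array([541.9, 374.3,  29. ]), 0.86)]
side vial_a [(array([522.9, 262.1,  30.9]), 0.75), (array([700.7, -41.2,  -2.5]), 0.68)]
side bottle [(array([734.3, 241.9,   1.7]), 0.91), (array([ 731.7, -255.2,   -0.4]), 0.54)]
side beaker [(array([ 731.7, -256.5,    4.1]), 0.58)]
side forceps [(array([765.9, 138.3,  -1.7]), 0.79)]
```

```bash
sed -i "s/c@np.array(p\['rotation'\]).T+/R.from_euler('xyz',p['rotation'],degrees=True).apply(c.reshape(-1,3)).reshape(c.shape)+/" h.py
python3 - <<'E'
from h import *
p=get_image('top'); w=cloud(p)
im=p['image'].copy()
cv2.imwrite('pics/top1.png',im[:,:,::-1])
d=np.hypot(w[...,0]-472,w[...,1]-22)
print('f',f_of(p))
for lo,hi in [(155,175),(118,130),(110,118)]:
    m=(d<80)&(w[...,2]>lo)&(w[...,2]<hi); q=w[m]; print(lo,m.sum(), q.mean(0) if m.sum() else '', np.median(q[:,2]) if m.sum() else '')
    if lo==155:
        print(cv2.minAreaRect(q[:,:2].astype(np.float32)))
m=trace(p,'lid_center'); print(m[0]['p'],w[m[0]['pixels']].shape)
vv,uu=np.where(d<80); print('crop',uu.min(),uu.max(),vv.min(),vv.max())
c=im[max(vv.min()-10,0):vv.max()+10,uu.min()-10:uu.max()+10]
cv2.imwrite('pics/lid1.png',cv2.resize(c,None,fx=5,fy=5,interpolation=cv2.INTER_CUBIC)[:600,:800,::-1])
m=(np.abs(w[...,0]-530)<130)&(np.abs(w[...,1]-260)<130)
q=w[(np.abs(w[...,0]-526)<40)&(np.abs(w[...,1]-260)<40)];print('plate z',np.nanmedian(q[:,2]))
g=im.min(2)>170
q=w[g&m&(w[...,2]<40)];r=cv2.minEnclosingCircle(q[:,:2].astype(np.float32));print('ring',len(q),r,q.mean(0), np.percentile(q,[1,99],axis=0))
# tray
q=w[(np.abs(w[...,0]-543)<130)&(np.abs(w[...,1]+288)<180)&(w[...,2]>14)&(w[...,2]<28)]
print('tray',cv2.minAreaRect(q[:,:2].astype(np.float32)))
E
```

```text
f 441.0162617811252
155 141 [472.18  22.68 164.25] 164.47816104427227
((472.02777099609375, 22.495323181152344), (14.230456352233887, 51.36610794067383), 52.46596908569336)
118 1348 [471.21  22.59 123.9 ] 124.8299420674906
110 1081 [472.52  22.96 115.62] 116.01121625933342
0.85 (1829, 3)
crop 241 304 251 318
plate z 29.97863963323266
ring 588 ((532.5601196289062, 294.4280090332031), 136.5191650390625) [532.78 259.21  26.33] [[433.9  174.98  20.41]
 [630.   386.75  33.66]]
tray ((545.4013061523438, -287.6285400390625), (190.347900390625, 287.74951171875), 5.932239055633545)
```

View pics/top1.png

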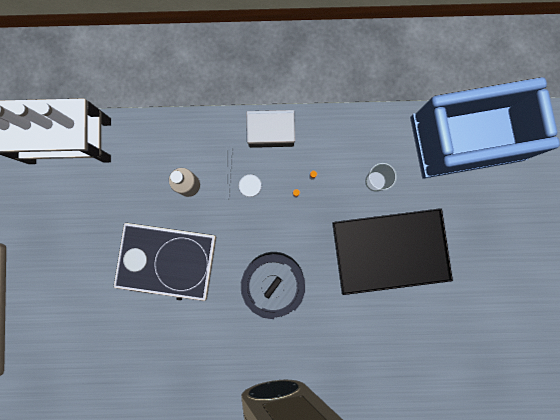

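View pics/lid1.png

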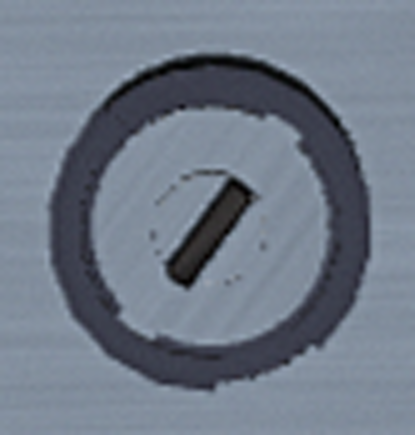

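```bash
cat >> h.py <<'E'
def plan(x,y,z,yaw,n):
    "split the way to a tool-down pose into n calls"
    s,p,r=pose(); t=np.array([x,y,z]); d=(yaw-s['ee_rot'][2]+180)%360-180
    print('t',round(s['time_s'],2),'at',p,s['ee_rot'],'dyaw',round(d,2))
    for k in range(n):
        r0=R.from_euler('xyz',[180,0,s['ee_rot'][2]+d*k/n],degrees=True)
        print(np.round(r0.inv().apply((t-p)/n)/1000,4),'tw',round(-d/n,2))
def st():
    s=sense(); print('t %.2f'%s['time_s'],s['eef_pos'],s['ee_rot'],'F',s['wrist_force'],'M',s['torque'],'w %.3f g %.1f'%(s['gripper_width'],s['grip_force']),'j',s['joint_positions'])
E
python3 - <<'E'
import cell; print([n for n in dir(cell) if not n.startswith('_')], getattr(cell,'pinch_z',None))
from h import *
plan(472,22.6,250,142.5,4)
E
```

```text
['IKError', 'close_job', 'get_image', 'mark_of', 'pinch_z', 'sense', 'trace'] 18.700000000000003
t 1.3 at [ 142.32 -531.26  231.25] [-180.    0.   15.] dyaw 127.5
[ 0.12 -0.11 -0.  ] tw -31.88
[ 0.16 -0.03 -0.  ] tw -31.88
[ 0.15  0.05 -0.  ] tw -31.88
[ 0.1   0.13 -0.  ] tw -31.88
```

Call:
{"fn": "play_rows", "kwargs": {"targets": [{"jaw": 0.085,"slide": [0.023,-0.0225,-0.001],"twist": [0,0,-6.4]},{"jaw": 0.085,"slide": [0.046,-0.045,-0.002],"twist": [0,0,-12.8]},{"jaw": 0.085,"slide": [0.069,-0.0675,-0.003],"twist": [0,0,-19.2]},{"jaw": 0.085,"slide": [0.092,-0.09,-0.004],"twist": [0,0,-25.6]},{"jaw": 0.085,"slide": [0.115,-0.1125,-0.005],"twist": [0,0,-31.9]}]}}

```text
time_s: 1.72
eef_pos: [224.7, -391.5, 236.3]
ee_rot: [180.0, 0.0, 47.2]
wrist_force: [-0.4, -0.3, 0.2]
gripper_width: 0.998
grip_force: 0.0
```

Call:
{"fn": "play_rows", "kwargs": {"targets": [{"jaw": 0.085,"slide": [0.0315,-0.007,-0.001],"twist": [0,0,-6.4]},{"jaw": 0.085,"slide": [0.063,-0.014,-0.002],"twist": [0,0,-12.8]},{"jaw": 0.085,"slide": [0.0945,-0.021,-0.003],"twist": [0,0,-19.2]},{"jaw": 0.085,"slide": [0.126,-0.028,-0.004],"twist": [0,0,-25.6]},{"jaw": 0.085,"slide": [0.1575,-0.035,-0.005],"twist": [0,0,-31.9]}]}}

```text
time_s: 2.13
eef_pos: [306.8, -252.5, 241.5]
ee_rot: [180.0, 0.0, 79.1]
wrist_force: [-0.0, -0.1, 0.1]
gripper_width: 0.993
grip_force: 0.0
```

Call:
{"fn": "play_rows", "kwargs": {"targets": [{"jaw": 0.085,"slide": [0.03,0.011,-0.001],"twist": [0,0,-6.4]},{"jaw": 0.085,"slide": [0.06,0.022,-0.002],"twist": [0,0,-12.8]},{"jaw": 0.085,"slide": [0.09,0.033,-0.003],"twist": [0,0,-19.2]},{"jaw": 0.085,"slide": [0.12,0.044,-0.004],"twist": [0,0,-25.6]},{"jaw": 0.085,"slide": [0.151,0.054,-0.005],"twist": [0,0,-31.9]}]}}

```text
time_s: 2.55
eef_pos: [389.3, -114.9, 246.6]
ee_rot: [180.0, 0.0, 111.0]
wrist_force: [0.7, -0.8, -0.5]
gripper_width: 0.998
grip_force: 0.0
```

Call:
{"fn": "play_rows", "kwargs": {"targets": [{"jaw": 0.085,"slide": [0.02,0.025,-0.001],"twist": [0,0,-6.4]},{"jaw": 0.085,"slide": [0.04,0.05,-0.002],"twist": [0,0,-12.8]},{"jaw": 0.085,"slide": [0.06,0.075,-0.003],"twist": [0,0,-19.2]},{"jaw": 0.085,"slide": [0.08,0.1,-0.004],"twist": [0,0,-25.6]},{"jaw": 0.085,"slide": [0.1,0.126,-0.005],"twist": [0,0,-31.9]}]}}

```text
time_s: 2.97
eef_pos: [471.6, 23.5, 251.5]
ee_rot: [180.0, 0.0, 142.9]
wrist_force: [0.8, 0.2, 0.8]
gripper_width: 0.999
grip_force: 0.0
```

```bash
cat >> h.py <<'E'
def wr(name,lo,hi,c,rad=80):
    "wrist picture: points with height lo..hi within rad of c"
    s,*T=pose(); p=get_image('wrist'); save(p,name); w=cloud(p,T)
    m=(np.hypot(w[...,0]-c[0],w[...,1]-c[1])<rad)&(w[...,2]>lo)&(w[...,2]<hi)
    return p,w,m,w[m]
E
sed -i 's/precision=2/precision=3/' h.py
python3 - <<'E'
from h import *
st()
p,w,m,q=wr('w1',157,172,(472,22.6),50)
print(len(q),q.mean(0),np.median(q[:,2]),cv2.minAreaRect(q[:,:2].astype(np.float32)))
r=mark_of(p,'lid_center');print(r[:2])
E
```

```text
t 2.97 [471.63   23.483 251.521] [179.99    0.025 142.929] F [0.829 0.204 0.777] M [-0.056 -0.093 -0.003] w 0.999 g 0.0 j [-7.345  6.846 -6.017 77.111 -0.003 29.726]
1280 [469.626  22.95  165.413] 165.68456582749675 ((470.9402770996094, 22.126811981201172), (13.981858253479004, 51.24309539794922), 52.390846252441406)
[{'position': [470.2, 25.5, 140.2], 'p': 0.6}]
```

View pics/w1.png

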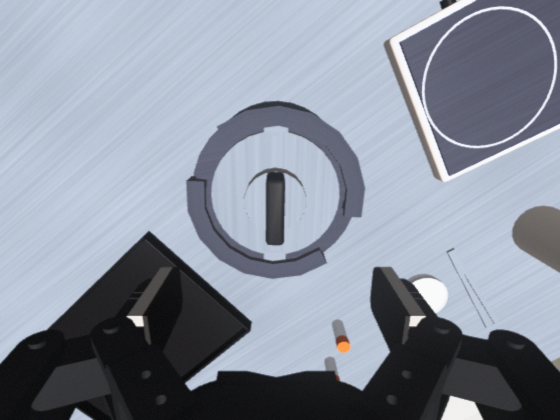

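Call:
{"fn": "play_rows", "kwargs": {"targets": [{"jaw": 0.06,"slide": [-0.0006,-0.001,0.025],"twist": [0,0,0.4]},{"jaw": 0.05,"slide": [-0.0006,-0.001,0.055],"twist": [0,0,0.4]},{"jaw": 0.05,"slide": [-0.0006,-0.001,0.085],"twist": [0,0,0.4]},{"jaw": 0.05,"slide": [-0.0006,-0.001,0.105],"twist": [0,0,0.4]},{"jaw": 0.05,"slide": [-0.0006,-0.001,0.1095],"twist": [0,0,0.4]}]}}

```text
time_s: 3.48
eef_pos: [469.0, 20.4, 138.8]
ee_rot: [-179.8, -0.2, 142.1]
wrist_force: [-0.4, -0.4, -0.1]
gripper_width: 0.584
grip_force: 0.0
```

Call:
{"fn": "play_rows", "kwargs": {"targets": [{"jaw": 0.03,"slide": [0,0,0],"twist": [0,0,0]}]}}

```text
time_s: 3.57
eef_pos: [470.2, 20.3, 141.0]
ee_rot: [-179.9, -0.1, 142.1]
wrist_force: [-0.2, -0.7, 0.9]
gripper_width: 0.461
grip_force: 0.0
```

Run:
```python
from h import *
st()
```

```text
t 3.57 [470.228  20.304 141.01 ] [-179.924   -0.116  142.132] F [-0.234 -0.724  0.909] M [-0.023  0.061  0.027] w 0.461 g 0.0 j [ -7.754   9.926 -18.842  61.371  -0.007  30.114]
```

Call:
{"fn": "play_rows", "kwargs": {"targets": [{"jaw": 0.03,"slide": [0,0,0],"twist": [0,0,0]},{"jaw": 0.03,"slide": [0,0,0],"twist": [0,0,0]}]}}

```text
time_s: 3.73
eef_pos: [471.9, 20.3, 143.3]
ee_rot: [179.9, 0.1, 142.2]
wrist_force: [0.2, -0.2, 0.5]
gripper_width: 0.353
grip_force: 0.0
```

Call:
{"fn": "play_rows", "kwargs": {"targets": [{"jaw": 0.03,"slide": [0.0015,0.0013,0.001],"twist": [0,0,0]},{"jaw": 0.02,"slide": [0.0015,0.0013,0.001],"twist": [0,0,0]},{"jaw": 0.008,"slide": [0.0015,0.0013,0.001],"twist": [0,0,0]},{"jaw": 0.005,"slide": [0.0015,0.0013,0.001],"twist": [0,0,0]},{"jaw": 0.005,"slide": [0.0015,0.0013,0.001],"twist": [0,0,0]}]}}

```text
time_s: 4.15
eef_pos: [471.0, 22.7, 141.7]
ee_rot: [179.9, 0.1, 142.2]
wrist_force: [-1.0, 0.5, 5.9]
gripper_width: 0.148
grip_force: 58.9
```

Call:
{"fn": "play_rows", "kwargs": {"targets": [{"jaw": 0.005,"slide": [0,0,0],"twist": [0,0,0]},{"jaw": 0.005,"slide": [0,0,0],"twist": [0,0,0]}]}}

```text
time_s: 4.32
eef_pos: [471.0, 22.7, 141.7]
ee_rot: [179.9, 0.1, 142.2]
wrist_force: [-0.7, 1.2, 5.7]
gripper_width: 0.146
grip_force: 58.9
```

Run:
```python
from h import *
st()
```

```text
t 4.32 [471.027  22.711 141.659] [179.949   0.067 142.217] F [-0.705  1.25   5.745] M [0.188 0.234 0.044] w 0.146 g 58.9 j [ -7.457   9.839 -18.85   61.227   0.01   30.326]
```

Call:
{"fn": "play_rows", "kwargs": {"targets": [{"jaw": 0.005,"slide": [0,0,-0.0005],"twist": [0,0,-4]},{"jaw": 0.005,"slide": [0,0,-0.0005],"twist": [0,0,-9]},{"jaw": 0.005,"slide": [0,0,-0.0005],"twist": [0,0,-14]},{"jaw": 0.005,"slide": [0,0,-0.0005],"twist": [0,0,-18]},{"jaw": 0.005,"slide": [0,0,-0.0005],"twist": [0,0,-20]}]}}

```text
time_s: 4.73
eef_pos: [470.9, 22.6, 141.7]
ee_rot: [180.0, 0.0, 162.4]
wrist_force: [0.0, 0.5, 1.5]
gripper_width: 0.149
grip_force: 59.1
```

Run:
```python
from h import *
st()
```

```text
t 4.73 [470.921  22.566 141.679] [179.993   0.044 162.421] F [0.008 0.525 1.493] M [ 0.034 -0.046 -0.127] w 0.149 g 59.1 j [ -7.47    9.854 -18.828  61.273  -0.001  10.109]
```

Call:
{"fn": "play_rows", "kwargs": {"targets": [{"jaw": 0.005,"slide": [0,0,0],"twist": [0,0,-4]},{"jaw": 0.005,"slide": [0,0,0],"twist": [0,0,-9]},{"jaw": 0.005,"slide": [0,0,0],"twist": [0,0,-14]},{"jaw": 0.005,"slide": [0,0,0],"twist": [0,0,-19]},{"jaw": 0.005,"slide": [0,0,0],"twist": [0,0,-22]}]}}

```text
time_s: 5.15
eef_pos: [470.9, 22.6, 141.7]
ee_rot: [-180.0, 0.0, -175.5]
wrist_force: [-0.8, 0.6, 0.5]
gripper_width: 0.15
grip_force: 59.1
```

Run:
```python
from h import *
st()
```

```text
t 5.15 [470.904  22.574 141.684] [-179.989    0.044 -175.536] F [-0.829  0.59   0.455] M [ 0.035  0.033 -0.147] w 0.150 g 59.1 j [ -7.469   9.852 -18.831  61.272  -0.001 -11.932]
```

Call:
{"fn": "play_rows", "kwargs": {"targets": [{"jaw": 0.005,"slide": [0,0,0],"twist": [0,0,-2]},{"jaw": 0.005,"slide": [0,0,0],"twist": [0,0,-4]},{"jaw": 0.005,"slide": [0,0,0],"twist": [0,0,-6]},{"jaw": 0.005,"slide": [0,0,0],"twist": [0,0,-8]}]}}

```text
time_s: 5.48
eef_pos: [470.9, 22.6, 141.7]
ee_rot: [-180.0, 0.0, -167.7]
wrist_force: [0.2, 0.1, 1.1]
gripper_width: 0.15
grip_force: 59.1
```

Run:
```python
from h import *
st()
```

```text
t 5.48 [470.914  22.594 141.686] [-179.986    0.044 -167.711] F [0.158 0.119 1.101] M [ 0.039  0.005 -0.087] w 0.150 g 59.1 j [ -7.468   9.852 -18.83   61.272   0.001 -19.757]
```

Call:
{"fn": "play_rows", "kwargs": {"targets": [{"jaw": 0.005,"slide": [0,0,0],"twist": [0,0,-2]},{"jaw": 0.005,"slide": [0,0,0],"twist": [0,0,-4]},{"jaw": 0.005,"slide": [0,0,0],"twist": [0,0,-5]}]}}

```text
time_s: 5.73
eef_pos: [470.9, 22.6, 141.7]
ee_rot: [-180.0, 0.0, -162.7]
wrist_force: [0.1, 0.1, 1.8]
gripper_width: 0.153
grip_force: 59.2
```

Run:
```python
from h import *
st()
```

```text
t 5.73 [470.911  22.59  141.679] [-179.981    0.042 -162.708] F [0.124 0.11  1.823] M [ 0.037  0.049 -0.15 ] w 0.153 g 59.2 j [ -7.468   9.853 -18.83   61.272   0.    -24.759]
```

Call:
{"fn": "play_rows", "kwargs": {"targets": [{"jaw": 0.005,"slide": [0,0,0],"twist": [0,0,-1.5]},{"jaw": 0.005,"slide": [0,0,0],"twist": [0,0,-3]}]}}

```text
time_s: 5.9
eef_pos: [470.9, 22.6, 141.7]
ee_rot: [-180.0, 0.0, -159.8]
wrist_force: [-0.1, 0.5, 1.8]
gripper_width: 0.149
grip_force: 59.2
```

Run:
```python
from h import *
st()
```

```text
t 5.90 [470.917  22.559 141.671] [-179.978    0.039 -159.757] F [-0.083  0.477  1.759] M [ 0.079 -0.039 -0.192] w 0.149 g 59.2 j [ -7.47    9.854 -18.829  61.272  -0.002 -27.713]
```

Call:
{"fn": "play_rows", "kwargs": {"targets": [{"jaw": 0.005,"slide": [0,0,0],"twist": [0,0,-1]},{"jaw": 0.005,"slide": [0,0,0],"twist": [0,0,-2]}]}}

```text
time_s: 6.07
eef_pos: [470.9, 22.6, 141.7]
ee_rot: [-180.0, 0.0, -157.8]
wrist_force: [0.1, -0.8, 4.6]
gripper_width: 0.153
grip_force: 59.5
```

Run:
```python
from h import *
st()
```

```text
t 6.07 [470.948  22.562 141.66 ] [-179.976    0.043 -157.767] F [ 0.063 -0.849  4.623] M [ 0.044 -0.004 -0.267] w 0.153 g 59.5 j [ -7.471   9.855 -18.83   61.266   0.001 -29.704]
```

Call:
{"fn": "play_rows", "kwargs": {"targets": [{"jaw": 0.005,"slide": [0,0,0],"twist": [0,0,-1]},{"jaw": 0.005,"slide": [0,0,0],"twist": [0,0,-2]}]}}

```text
time_s: 6.23
eef_pos: [471.0, 22.6, 141.7]
ee_rot: [-180.0, 0.0, -155.7]
wrist_force: [0.7, 0.2, 5.0]
gripper_width: 0.152
grip_force: 59.7
```

Run:
```python
from h import *
st()
```

```text
t 6.23 [470.975  22.576 141.663] [-179.975    0.045 -155.737] F [0.662 0.151 4.99 ] M [ 0.068 -0.041 -0.287] w 0.152 g 59.7 j [ -7.47    9.855 -18.829  61.264   0.003 -31.733]
```

Call:
{"fn": "play_rows", "kwargs": {"targets": [{"jaw": 0.005,"slide": [0,0,0],"twist": [0,0,-1]},{"jaw": 0.005,"slide": [0,0,0],"twist": [0,0,-2]}]}}

```text
time_s: 6.4
eef_pos: [471.0, 22.5, 141.7]
ee_rot: [-180.0, 0.0, -153.7]
wrist_force: [-0.2, -0.3, 5.7]
gripper_width: 0.15
grip_force: 59.7
```

Run:
```python
from h import *
st()
p=get_image('wrist'); save(p,'w2')
```

```text
t 6.40 [470.993  22.537 141.667] [-179.972    0.047 -153.739] F [-0.215 -0.335  5.713] M [ 0.072 -0.046 -0.249] w 0.150 g 59.7 j [ -7.474   9.855 -18.829  61.262   0.003 -33.735]
```

View pics/w2.png

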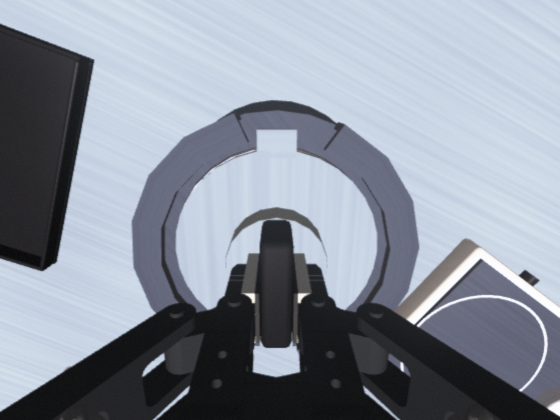

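Call:
{"fn": "play_rows", "kwargs": {"targets": [{"jaw": 0.005,"slide": [0,0,0],"twist": [0,0,-1]},{"jaw": 0.005,"slide": [0,0,0],"twist": [0,0,-2]},{"jaw": 0.005,"slide": [0,0,0],"twist": [0,0,-3]}]}}

```text
time_s: 6.7
eef_pos: [471.0, 22.5, 141.7]
ee_rot: [-180.0, 0.0, -150.7]
wrist_force: [-0.5, -0.3, 5.1]
gripper_width: 0.152
grip_force: 59.7
```

Run:
```python
from h import *
st()
```

```text
t 6.70 [470.975  22.541 141.655] [-179.968    0.04  -150.738] F [-0.467 -0.268  5.064] M [ 0.046  0.017 -0.277] w 0.152 g 59.7 j [ -7.472   9.856 -18.83   61.263  -0.001 -36.734]
```

Call:
{"fn": "play_rows", "kwargs": {"targets": [{"jaw": 0.005,"slide": [0,0,0],"twist": [0,0,-1]},{"jaw": 0.005,"slide": [0,0,0],"twist": [0,0,-1.5]}]}}

```text
time_s: 6.87
eef_pos: [471.0, 22.5, 141.7]
ee_rot: [-180.0, 0.0, -149.2]
wrist_force: [0.2, -0.3, 4.9]
gripper_width: 0.147
grip_force: 59.7
```

Run:
```python
from h import *
st()
```

```text
t 6.87 [471.017  22.534 141.678] [-179.966    0.044 -149.229] F [ 0.168 -0.305  4.884] M [-0.015 -0.061 -0.278] w 0.147 g 59.7 j [ -7.473   9.856 -18.826  61.263   0.    -38.244]
```

Call:
{"fn": "play_rows", "kwargs": {"targets": [{"jaw": 0.005,"slide": [0,0,0],"twist": [0,0,-1]},{"jaw": 0.005,"slide": [0,0,0],"twist": [0,0,-1.5]}]}}

```text
time_s: 7.03
eef_pos: [471.2, 22.3, 141.7]
ee_rot: [-179.9, 0.0, -147.8]
wrist_force: [3.3, -3.0, 5.0]
gripper_width: 0.152
grip_force: 59.8
```

Run:
```python
from h import *
st()
```

```text
t 7.03 [471.241  22.296 141.663] [-179.927    0.045 -147.764] F [ 3.281 -2.987  5.046] M [-0.424 -0.376 -0.514] w 0.152 g 59.8 j [ -7.481   9.862 -18.82   61.236  -0.027 -39.717]
```

Call:
{"fn": "play_rows", "kwargs": {"targets": [{"jaw": 0.005,"slide": [0,0,0],"twist": [0,0,-0.5]},{"jaw": 0.005,"slide": [0,0,0],"twist": [0,0,-0.7]}]}}

```text
time_s: 7.2
eef_pos: [471.4, 22.1, 141.7]
ee_rot: [-179.9, 0.0, -147.1]
wrist_force: [3.5, -3.7, 5.5]
gripper_width: 0.153
grip_force: 60.4
```

Run:
```python
from h import *
st()
```

```text
t 7.20 [471.435  22.105 141.673] [-179.905    0.049 -147.117] F [ 3.459 -3.672  5.455] M [-0.614 -0.669 -0.802] w 0.153 g 60.4 j [ -7.493   9.869 -18.81   61.222  -0.041 -40.375]
```

Call:
{"fn": "play_rows", "kwargs": {"targets": [{"jaw": 0.005,"slide": [0,0,0],"twist": [0,0,2]},{"jaw": 0.005,"slide": [0,0,-0.004],"twist": [0,0,2]},{"jaw": 0.005,"slide": [0,0,-0.01],"twist": [0,0,2]},{"jaw": 0.005,"slide": [0,0,-0.018],"twist": [0,0,2]},{"jaw": 0.005,"slide": [0,0,-0.03],"twist": [0,0,2]}]}}

```text
time_s: 7.62
eef_pos: [469.0, 23.0, 169.8]
ee_rot: [179.8, -0.2, -149.0]
wrist_force: [0.6, 0.6, -4.9]
gripper_width: 0.149
grip_force: 60.9
```

Run:
```python
from h import *
st()
```

```text
t 7.62 [468.984  23.017 169.842] [ 179.794   -0.231 -149.005] F [ 0.619  0.582 -4.885] M [ 0.009 -0.005  0.039] w 0.149 g 60.9 j [ -7.457   8.821 -15.757  65.731   0.017 -38.452]
```

Call:
{"fn": "play_rows", "kwargs": {"targets": [{"jaw": 0.005,"slide": [0,0,-0.015],"twist": [0,0,0]},{"jaw": 0.005,"slide": [0,0,-0.03],"twist": [0,0,0]},{"jaw": 0.005,"slide": [0,0,-0.035],"twist": [0,0,0]}]}}

```text
time_s: 7.87
eef_pos: [470.5, 22.9, 207.6]
ee_rot: [180.0, 0.0, -149.0]
wrist_force: [-0.6, 0.8, -4.6]
gripper_width: 0.149
grip_force: 61.1
```

Run:
```python
from h import *
plan(537.5,-218.5,190,-174.1,2)
```

```text
t 7.87 at [470.494  22.88  207.552] [ 179.981    0.016 -149.014] dyaw -25.09
[ 0.033 -0.121  0.009] tw 12.54
[ 0.006 -0.125  0.009] tw 12.54
```

Call:
{"fn": "play_rows", "kwargs": {"targets": [{"jaw": 0.005,"slide": [0.004,-0.015,0],"twist": [0,0,1.5]},{"jaw": 0.005,"slide": [0.011,-0.04,0],"twist": [0,0,4]},{"jaw": 0.005,"slide": [0.018,-0.066,0.002],"twist": [0,0,6.8]},{"jaw": 0.005,"slide": [0.0255,-0.0935,0.005],"twist": [0,0,9.6]},{"jaw": 0.005,"slide": [0.033,-0.121,0.009],"twist": [0,0,12.5]}]}}

```text
time_s: 8.28
eef_pos: [504.1, -98.9, 196.5]
ee_rot: [179.9, -0.1, -161.6]
wrist_force: [0.7, 0.9, -4.2]
gripper_width: 0.149
grip_force: 60.8
```

Call:
{"fn": "play_rows", "kwargs": {"targets": [{"jaw": 0.005,"slide": [0.0015,-0.028,0.002],"twist": [0,0,2.8]},{"jaw": 0.005,"slide": [0.003,-0.056,0.004],"twist": [0,0,5.6]},{"jaw": 0.005,"slide": [0.0045,-0.084,0.006],"twist": [0,0,8.4]},{"jaw": 0.005,"slide": [0.0055,-0.11,0.008],"twist": [0,0,11]},{"jaw": 0.005,"slide": [0.006,-0.125,0.009],"twist": [0,0,12.5]}]}}

```text
time_s: 8.7
eef_pos: [538.1, -220.8, 186.6]
ee_rot: [179.9, -0.1, -174.3]
wrist_force: [0.7, -0.4, -4.1]
gripper_width: 0.151
grip_force: 60.9
```

Call:
{"fn": "play_rows", "kwargs": {"targets": [{"jaw": 0.005,"slide": [0,0,0.02],"twist": [0,0,0]},{"jaw": 0.005,"slide": [0,0,0.05],"twist": [0,0,0]},{"jaw": 0.005,"slide": [0,0,0.08],"twist": [0,0,0]},{"jaw": 0.005,"slide": [0,0,0.1],"twist": [0,0,0]},{"jaw": 0.005,"slide": [0,0,0.11],"twist": [0,0,0]}]}}

```text
time_s: 9.12
eef_pos: [536.4, -217.2, 74.7]
ee_rot: [179.8, -0.3, -174.0]
wrist_force: [-1.7, 0.5, -3.9]
gripper_width: 0.147
grip_force: 60.7
```

Run:
```python
from h import *
st()
plan(537.5,-218.5,44,-174.1,1)
p=get_image('top'); save(p,'t2'); w=cloud(p)
q=w[(np.abs(w[...,0]-543)<130)&(np.abs(w[...,1]+288)<180)&(w[...,2]>14)&(w[...,2]<28)]
c=p['image'][190:310,310:470]; cv2.imwrite('pics/t2c.png',cv2.resize(c,None,fx=4,fy=4)[:,:,::-1])
```

```text
t 9.12 [ 536.362 -217.19    74.75 ] [ 179.782   -0.266 -174.041] F [-1.658  0.486 -3.884] M [0.038 0.01  0.013] w 0.147 g 60.7 j [-30.361  22.792 -10.701  56.851   0.019 -36.32 ]
t 9.12 at [ 536.362 -217.19    74.75 ] [ 179.782   -0.266 -174.041] dyaw -0.06
[-0.001 -0.001  0.031] tw 0.06
```

View pics/t2c.png

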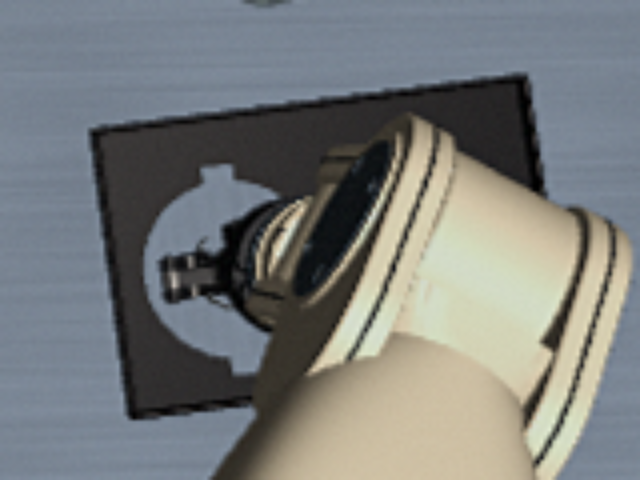

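Call:
{"fn": "play_rows", "kwargs": {"targets": [{"jaw": 0.005,"slide": [0,0,0.012],"twist": [0,0,0]},{"jaw": 0.005,"slide": [0,0,0.022],"twist": [0,0,0]},{"jaw": 0.005,"slide": [0,0,0.028],"twist": [0,0,0]},{"jaw": 0.005,"slide": [0,0,0.031],"twist": [0,0,0]},{"jaw": 0.005,"slide": [0,0,0.033],"twist": [0,0,0]}]}}

```text
time_s: 9.58
eef_pos: [537.9, -218.7, 46.3]
ee_rot: [-180.0, -0.0, -174.1]
wrist_force: [-12.2, 2.8, 22.5]
gripper_width: 0.153
grip_force: 64.6
```

Call:
{"fn": "play_rows", "kwargs": {"targets": [{"jaw": 0.005,"slide": [0,0,0],"twist": [0,0,0]}]}}

```text
time_s: 9.67
eef_pos: [538.2, -218.8, 46.6]
ee_rot: [-180.0, 0.0, -174.1]
wrist_force: [-3.1, 0.4, 0.8]
gripper_width: 0.148
grip_force: 61.7
```

Run:
```python
from h import *
st()
```

```text
t 9.67 [ 538.228 -218.763   46.576] [-179.959    0.032 -174.089] F [-3.117  0.384  0.816] M [0.252 0.436 0.068] w 0.148 g 61.7 j [-30.385  24.201 -13.052  52.697  -0.014 -36.296]
```

Call:
{"fn": "play_rows", "kwargs": {"targets": [{"jaw": 0.005,"slide": [0,0,0],"twist": [0,0,0]},{"jaw": 0.005,"slide": [0,0,0.001],"twist": [0,0,0]}]}}

```text
time_s: 9.83
eef_pos: [538.1, -218.9, 46.0]
ee_rot: [-179.9, 0.0, -174.1]
wrist_force: [-12.1, 1.6, 23.0]
gripper_width: 0.146
grip_force: 64.7
```

Run:
```python
from h import *
st()
s=sense(); p=get_image('wrist'); save(p,'w3')
```

```text
t 9.83 [ 538.086 -218.941   46.003] [-179.93     0.023 -174.1  ] F [-12.121   1.612  23.031] M [0.653 1.837 0.142] w 0.146 g 64.7 j [-30.393  24.223 -13.113  52.604  -0.043 -36.293]
```

View pics/w3.png

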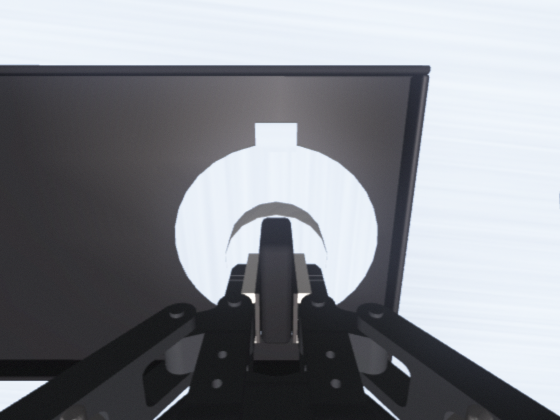

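Run:
```python
from h import *
s,*T=pose(); p=get_image('wrist'); w=cloud(p,T)
def fit(m):
    q=w[m]; q=q[np.isfinite(q[:,2])]; c=np.median(q,0); A=np.c_[q[:,0]-c[0],q[:,1]-c[1],np.ones(len(q))]
    x=np.linalg.lstsq(A,q[:,2],rcond=None)[0]; print(len(q),c,'slopes deg',np.degrees(np.arctan(x[:2])),x[2], np.std(A@x-q[:,2]))
v,u=np.mgrid[:420,:560]
fit((u>185)&(u<225)&(v>190)&(v<260)&(p['image'].min(2)>150)|(u>330)&(u<365)&(v>190)&(v<260)&(p['image'].min(2)>150)|(v>165)&(v<190)&(abs(u-276)<60)&(p['image'].min(2)>150))
fit((u<150)&(v>100)&(v<280))
fit((u>264)&(u<288)&(v>222)&(v<250))
t=T[1].as_matrix(); 
r=mark_of(p,'lid_center');print(r[:1])
```

```text
7859 [ 512.886 -227.146   23.666] slopes deg [-5.583 -0.745] 23.70307906928245 0.5898215220362131
26761 [ 521.277 -338.526    5.071] slopes deg [-0.014 -0.014] 5.075578086689699 0.6207407634824412
620 [ 513.372 -221.662   63.313] slopes deg [80.382 30.228] 61.72171535791513 3.1222344868009224
[]
```

Call:
{"fn": "play_rows", "kwargs": {"targets": [{"jaw": 0.005,"slide": [0,0,-0.003],"twist": [0,0,0]},{"jaw": 0.005,"slide": [0,0,-0.003],"twist": [0,-2.8,0]},{"jaw": 0.005,"slide": [0,0,-0.003],"twist": [0,-5.6,0]},{"jaw": 0.005,"slide": [0,0,-0.003],"twist": [0,-5.6,0]},{"jaw": 0.005,"slide": [0,0,-0.003],"twist": [0,-5.6,0]}]}}

```text
time_s: 10.4
eef_pos: [537.8, -218.8, 47.5]
ee_rot: [-180.0, 5.5, -174.1]
wrist_force: [-0.4, 0.3, -4.2]
gripper_width: 0.146
grip_force: 60.8
```

```bash
cat >> h.py <<'E'
def tilt(box,thr=150):
    s,*T=pose(); p=get_image('wrist'); w=cloud(p,T); v,u=np.mgrid[:420,:560]
    m=(p['image'].min(2)>thr)&(u>box[0])&(u<box[1])&(v>box[2])&(v<box[3])
    q=w[m]; q=q[np.isfinite(q[:,2])]; c=np.median(q,0); ok=abs(q[:,2]-c[2])<8; q=q[ok]
    A=np.c_[q[:,0]-c[0],q[:,1]-c[1],np.ones(len(q))]
    x=np.linalg.lstsq(A,q[:,2],rcond=None)[0]; print(len(q),c,'slopes deg',np.degrees(np.arctan(x[:2])),x[2],np.std(A@x-q[:,2])); return p
E
python3 - <<'E'
from h import *
st(); tilt((180,225,190,260)); tilt((180,375,160,195))
E
```

```text
t 10.40 [ 537.811 -218.845   47.542] [-179.991    5.539 -174.143] F [-0.421  0.264 -4.156] M [-0.064  0.207 -0.009] w 0.146 g 60.8 j [-32.168  21.499 -17.729  46.398   3.402 -37.895]
2996 [ 530.269 -259.827   22.879] slopes deg [-0.653 -0.237] 22.886662652664523 0.5826391214633997
5339 [ 500.257 -223.374   22.972] slopes deg [-0.758 -0.327] 22.985411162623777 0.6033963080639094
```

Call:
{"fn": "play_rows", "kwargs": {"targets": [{"jaw": 0.005,"slide": [0.0002,0,0.002],"twist": [0,0,0]},{"jaw": 0.005,"slide": [0.0004,0,0.004],"twist": [0,0,0]},{"jaw": 0.005,"slide": [0.0005,0,0.005],"twist": [0,0,0]},{"jaw": 0.005,"slide": [0.0005,0,0.005],"twist": [0,0,0]}]}}

```text
time_s: 10.83
eef_pos: [538.5, -218.7, 42.3]
ee_rot: [-180.0, 5.6, -174.1]
wrist_force: [0.0, 0.7, -2.0]
gripper_width: 0.151
grip_force: 61.1
```

Run:
```python
from h import *
st()
```

```text
t 10.83 [ 538.519 -218.678   42.254] [-180.       5.602 -174.089] F [ 0.039  0.701 -1.958] M [-0.013  0.159  0.011] w 0.151 g 61.1 j [-32.141  21.831 -18.114  45.638   3.449 -37.919]
```

Call:
{"fn": "play_rows", "kwargs": {"targets": [{"jaw": 0.005,"slide": [0,0,0.0007],"twist": [0,0,0]},{"jaw": 0.02,"slide": [0,0,0.0007],"twist": [0,0,0]},{"jaw": 0.03,"slide": [0,0,0.0007],"twist": [0,0,0]},{"jaw": 0.045,"slide": [0,0,0.0007],"twist": [0,0,0]},{"jaw": 0.045,"slide": [0,0,0.0007],"twist": [0,0,0]}]}}

```text
time_s: 11.25
eef_pos: [538.5, -218.7, 41.7]
ee_rot: [-180.0, 5.6, -174.1]
wrist_force: [-0.3, -0.4, 0.9]
gripper_width: 0.526
grip_force: 0.0
```

Run:
```python
from h import *
st()
```

```text
t 11.25 [ 538.507 -218.735   41.673] [-179.989    5.62  -174.096] F [-0.317 -0.399  0.867] M [-0.019  0.026  0.054] w 0.526 g 0.0 j [-32.148  21.855 -18.178  45.529   3.452 -37.918]
```

Call:
{"fn": "play_rows", "kwargs": {"targets": [{"jaw": 0.045,"slide": [0,0,-0.01],"twist": [0,0,0]},{"jaw": 0.045,"slide": [0,0,-0.03],"twist": [0,0,0]},{"jaw": 0.045,"slide": [0,0,-0.065],"twist": [0,1,0]},{"jaw": 0.045,"slide": [0,0,-0.1],"twist": [0,3.5,0]},{"jaw": 0.045,"slide": [0,0,-0.14],"twist": [0,5.55,0]}]}}

```text
time_s: 11.67
eef_pos: [523.6, -219.7, 182.8]
ee_rot: [180.0, -0.1, -174.1]
wrist_force: [1.4, -0.6, -0.6]
gripper_width: 0.526
grip_force: 0.0
```

Run:
```python
from h import *
st()
s,*T=pose(); p=get_image('wrist'); save(p,'w4'); w=cloud(p,T)
m=(np.hypot(w[...,0]-538,w[...,1]+218)<62)&(w[...,2]>12)&(w[...,2]<24); q=w[m]; print('lid disc',len(q),np.median(q,0),cv2.minEnclosingCircle(q[np.hypot(q[:,0]-538,q[:,1]+218)<59][:,:2].astype(np.float32)))
plan(471,22.5,250,180,2)
for n in ['top','side']:
    p=get_image(n)
    for l in ['lid','spacer_center','spacer','canister','mouth']: print(n,l,[(np.round(r['position'],1),round(r['p'],2)) for r in mark_of(p,l)[:2]])
    if n=='top':
        w=cloud(p); d=np.hypot(w[...,0]-471,w[...,1]-22.5)
        q=w[(d<25)&(w[...,2]>117)]; print('hat',len(q),q.mean(0), np.median(q[:,2]))
        q=w[(d<100)&(w[...,2]>115)&(w[...,2]<130)&(d>52)]; print('collar',len(q),cv2.minEnclosingCircle(q[:,:2].astype(np.float32)))
```

```text
t 11.67 [ 523.593 -219.75   182.761] [ 179.966   -0.108 -174.118] F [ 1.442 -0.619 -0.632] M [-0.086 -0.095 -0.002] w 0.526 g 0.0 j [-31.214  17.638  -1.892  70.576  -0.038 -37.096]
lid disc 7437 [ 527.321 -221.371   16.991] ((537.9745483398438, -217.9156494140625), 58.91450500488281)
t 11.72 at [ 525.597 -220.883  191.204] [-179.704    0.192 -174.093] dyaw -5.91
[ 0.015  0.124 -0.029] tw 2.95
[ 0.021  0.123 -0.029] tw 2.95
top lid [(array([ 538.8, -217. ,    0.8]), 0.55)]
top spacer_center [(array([471. ,  21.4,  95.9]), 0.65), (array([472.3,  24. ,  70. ]), 0.63)]
top spacer [(array([472.7,  21.6,  69.9]), 0.65)]
top canister []
top mouth []
hat 113 [472.15   22.721 123.837] 123.97642983668061
collar 952 ((471.82470703125, 22.687137603759766), 75.79133605957031)
side lid [(array([ 537.5, -219.7,    1.1]), 0.65), (array([466.5,  18.9, 110.1]), 0.3)]
side spacer_center [(array([474. ,  18.9,  95.5]), 0.91)]
side spacer [(array([472.5,  21.3,  70. ]), 0.92)]
side canister [(array([473. ,  24.5,   0. ]), 0.72)]
side mouth [(array([469.9,  19. , 112.8]), 0.64)]
```

Call:
{"fn": "play_rows", "kwargs": {"targets": [{"jaw": 0.045,"slide": [0.003,0.025,0],"twist": [0,0,0.6]},{"jaw": 0.045,"slide": [0.006,0.05,0],"twist": [0,0,1.2]},{"jaw": 0.045,"slide": [0.009,0.075,0],"twist": [0,0,1.8]},{"jaw": 0.045,"slide": [0.012,0.1,0],"twist": [0,0,2.4]},{"jaw": 0.045,"slide": [0.015,0.124,0],"twist": [0,0,3]}]}}

```text
time_s: 12.73
eef_pos: [496.6, -97.2, 180.7]
ee_rot: [180.0, 0.0, -177.1]
wrist_force: [0.4, -1.0, 0.0]
gripper_width: 0.527
grip_force: 0.0
```

Call:
{"fn": "play_rows", "kwargs": {"targets": [{"jaw": 0.045,"slide": [0.005,0.03,0.004],"twist": [0,0,0.6]},{"jaw": 0.045,"slide": [0.01,0.06,0.008],"twist": [0,0,1.2]},{"jaw": 0.045,"slide": [0.015,0.09,0.014],"twist": [0,0,1.8]},{"jaw": 0.045,"slide": [0.018,0.115,0.02],"twist": [0,0,2.4]},{"jaw": 0.045,"slide": [0.021,0.123,0.025],"twist": [0,0,3]}]}}

```text
time_s: 13.15
eef_pos: [468.9, 26.2, 155.6]
ee_rot: [180.0, 0.0, 180.0]
wrist_force: [-0.6, -0.1, -0.1]
gripper_width: 0.525
grip_force: 0.0
```

Call:
{"fn": "play_rows", "kwargs": {"targets": [{"jaw": 0.045,"slide": [0,0,0],"twist": [0,0,0]},{"jaw": 0.045,"slide": [0,0,0],"twist": [0,0,0]}]}}

```text
time_s: 13.32
eef_pos: [469.8, 23.7, 155.9]
ee_rot: [-180.0, 0.0, 180.0]
wrist_force: [0.6, 0.2, 0.2]
gripper_width: 0.531
grip_force: 0.0
```

Run:
```python
from h import *
st()
plan(471.7,22.6,91,180,1)
p,w,m,q=wr('w5',119,130,(471.7,22.6),25)
print(len(q),np.median(q,0),cv2.minEnclosingCircle(q[:,:2].astype(np.float32)))
```

```text
t 13.32 [469.795  23.709 155.88 ] [-179.996    0.039  179.992] F [0.569 0.245 0.173] M [-0.004 -0.016  0.025] w 0.531 g 0.0 j [ -7.349   9.187 -17.451  63.323   0.     -7.341]
t 13.32 at [469.795  23.709 155.88 ] [-179.996    0.039  179.992] dyaw 0.01
[-0.002 -0.001  0.065] tw -0.01
1734 [470.089  21.746 124.962] ((471.51898193359375, 21.53553009033203), 14.119278907775879)
```

Call:
{"fn": "play_rows", "kwargs": {"targets": [{"jaw": 0.045,"slide": [-0.0019,-0.0017,0.01],"twist": [0,0,0]},{"jaw": 0.045,"slide": [-0.0019,-0.0017,0.03],"twist": [0,0,0]},{"jaw": 0.045,"slide": [-0.0019,-0.0017,0.05],"twist": [0,0,0]},{"jaw": 0.045,"slide": [-0.0019,-0.0017,0.06],"twist": [0,0,0]},{"jaw": 0.045,"slide": [-0.0019,-0.0017,0.065],"twist": [0,0,0]}]}}

```text
time_s: 13.78
eef_pos: [471.4, 20.8, 88.9]
ee_rot: [180.0, -0.1, 179.8]
wrist_force: [-0.2, 0.2, -1.0]
gripper_width: 0.528
grip_force: 0.0
```

Call:
{"fn": "play_rows", "kwargs": {"targets": [{"jaw": 0.04,"slide": [0,0,0],"twist": [0,0,0]},{"jaw": 0.035,"slide": [0,0,0],"twist": [0,0,0]},{"jaw": 0.025,"slide": [0,0,0],"twist": [0,0,0]},{"jaw": 0.02,"slide": [0,0,0],"twist": [0,0,0]},{"jaw": 0.02,"slide": [0,0,0],"twist": [0,0,0]}]}}

```text
time_s: 14.2
eef_pos: [472.4, 21.6, 91.6]
ee_rot: [-180.0, 0.1, 179.9]
wrist_force: [-0.8, -1.4, 3.2]
gripper_width: 0.313
grip_force: 59.4
```

Run:
```python
from h import *
st()
```

```text
t 14.20 [472.41   21.552  91.583] [-179.975    0.139  179.895] F [-0.827 -1.447  3.239] M [-0.237  0.036 -0.03 ] w 0.313 g 59.4 j [ -7.566  12.346 -23.694  53.819  -0.007  -7.46 ]
```

Call:
{"fn": "play_rows", "kwargs": {"targets": [{"jaw": 0.02,"slide": [0,0,-0.004],"twist": [0,0,0]},{"jaw": 0.02,"slide": [0,0,-0.012],"twist": [0,0,0]},{"jaw": 0.02,"slide": [0,0,-0.025],"twist": [0,0,0]},{"jaw": 0.02,"slide": [0,0,-0.04],"twist": [0,0,0]},{"jaw": 0.02,"slide": [0,0,-0.06],"twist": [0,0,0]}]}}

```text
time_s: 14.62
eef_pos: [471.2, 22.0, 151.5]
ee_rot: [180.0, -0.0, 179.9]
wrist_force: [0.4, 0.1, -0.9]
gripper_width: 0.314
grip_force: 59.1
```

Call:
{"fn": "play_rows", "kwargs": {"targets": [{"jaw": 0.02,"slide": [0,0,-0.018],"twist": [0,0,0]},{"jaw": 0.02,"slide": [0,0,-0.033],"twist": [0,0,0]},{"jaw": 0.02,"slide": [0,0,-0.04],"twist": [0,0,0]}]}}

```text
time_s: 14.87
eef_pos: [472.4, 21.8, 193.4]
ee_rot: [-180.0, 0.2, 179.9]
wrist_force: [-0.3, -1.1, -1.6]
gripper_width: 0.32
grip_force: 59.1
```

Run:
```python
from h import *
st(); plan(552.2,-362.6,120,-174.1,3)
```

```text
t 14.87 [472.355  21.846 193.441] [-179.989    0.221  179.914] F [-0.33  -1.146 -1.649] M [0.045 0.014 0.038] w 0.320 g 59.1 j [ -7.546   8.041 -13.14   68.598   0.018  -7.46 ]
t 14.87 at [472.355  21.846 193.441] [-179.989    0.221  179.914] dyaw 5.99
[-0.027 -0.128  0.025] tw -2.0
[-0.022 -0.129  0.025] tw -2.0
[-0.018 -0.13   0.025] tw -2.0
```

Call:
{"fn": "play_rows", "kwargs": {"targets": [{"jaw": 0.02,"slide": [-0.003,-0.016,0],"twist": [0,0,-0.4]},{"jaw": 0.02,"slide": [-0.009,-0.042,0],"twist": [0,0,-0.8]},{"jaw": 0.02,"slide": [-0.015,-0.07,0],"twist": [0,0,-1.2]},{"jaw": 0.02,"slide": [-0.021,-0.099,0],"twist": [0,0,-1.6]},{"jaw": 0.02,"slide": [-0.027,-0.128,0.002],"twist": [0,0,-2]}]}}

```text
time_s: 15.28
eef_pos: [498.6, -107.3, 189.3]
ee_rot: [-180.0, 0.1, -178.0]
wrist_force: [1.3, -0.4, -0.5]
gripper_width: 0.318
grip_force: 59.2
```

Call:
{"fn": "play_rows", "kwargs": {"targets": [{"jaw": 0.02,"slide": [-0.005,-0.028,0.001],"twist": [0,0,-0.4]},{"jaw": 0.02,"slide": [-0.009,-0.054,0.003],"twist": [0,0,-0.8]},{"jaw": 0.02,"slide": [-0.014,-0.08,0.006],"twist": [0,0,-1.2]},{"jaw": 0.02,"slide": [-0.018,-0.105,0.01],"twist": [0,0,-1.6]},{"jaw": 0.02,"slide": [-0.022,-0.129,0.015],"twist": [0,0,-2]}]}}

```text
time_s: 15.7
eef_pos: [524.9, -235.8, 173.8]
ee_rot: [180.0, 0.0, -176.1]
wrist_force: [-0.1, 0.0, -1.2]
gripper_width: 0.314
grip_force: 59.2
```

Call:
{"fn": "play_rows", "kwargs": {"targets": [{"jaw": 0.02,"slide": [-0.004,-0.028,0.008],"twist": [0,0,-0.4]},{"jaw": 0.02,"slide": [-0.008,-0.057,0.018],"twist": [0,0,-0.8]},{"jaw": 0.02,"slide": [-0.012,-0.086,0.03],"twist": [0,0,-1.2]},{"jaw": 0.02,"slide": [-0.016,-0.112,0.042],"twist": [0,0,-1.6]},{"jaw": 0.02,"slide": [-0.018,-0.13,0.055],"twist": [0,0,-2]}]}}

```text
time_s: 16.12
eef_pos: [551.9, -365.2, 118.0]
ee_rot: [-180.0, 0.0, -174.1]
wrist_force: [0.1, 0.3, -1.4]
gripper_width: 0.315
grip_force: 59.2
```

Call:
{"fn": "play_rows", "kwargs": {"targets": [{"jaw": 0.02,"slide": [0,0,0.02],"twist": [0,0,0]},{"jaw": 0.02,"slide": [0,0,0.045],"twist": [0,0,0]},{"jaw": 0.02,"slide": [0,0,0.065],"twist": [0,0,0]},{"jaw": 0.02,"slide": [0,0,0.075],"twist": [0,0,0]},{"jaw": 0.02,"slide": [0,0,0.08],"twist": [0,0,0]}]}}

```text
time_s: 16.53
eef_pos: [551.0, -362.3, 37.1]
ee_rot: [179.9, -0.1, -174.1]
wrist_force: [-0.2, 0.1, -0.9]
gripper_width: 0.316
grip_force: 59.3
```

Call:
{"fn": "play_rows", "kwargs": {"targets": [{"jaw": 0.02,"slide": [0,0,0],"twist": [0,0,0]},{"jaw": 0.02,"slide": [0,0,0],"twist": [0,0,0]}]}}

```text
time_s: 16.7
eef_pos: [552.2, -363.1, 39.8]
ee_rot: [-180.0, 0.1, -174.1]
wrist_force: [-0.3, -0.3, -0.8]
gripper_width: 0.314
grip_force: 59.3
```

Run:
```python
from h import *
st(); plan(552.2,-362.6,26,-174.1,1)
p=tilt((100,450,60,250),170); save(p,'w6')
```

```text
t 16.70 [ 552.183 -363.095   39.838] [-179.957    0.093 -174.087] F [-0.262 -0.27  -0.781] M [-0.002 -0.002 -0.036] w 0.314 g 59.3 j [-40.612  31.314  -1.424  57.167   0.038 -46.525]
t 16.7 at [ 552.183 -363.095   39.838] [-179.957    0.093 -174.087] dyaw -0.01
[-0.     0.001  0.014] tw 0.01
12291 [ 527.189 -366.794   27.178] slopes deg [ 0.072 -0.068] 27.174951854597307 0.6132013522889583
```

View pics/w6.png

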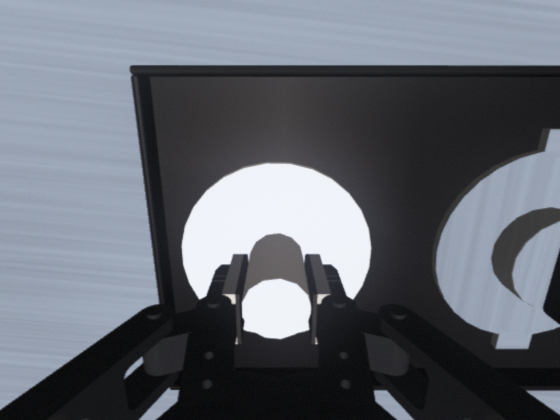

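Call:
{"fn": "play_rows", "kwargs": {"targets": [{"jaw": 0.02,"slide": [0,0,0.006],"twist": [0,0,0]},{"jaw": 0.02,"slide": [0,0,0.011],"twist": [0,0,0]},{"jaw": 0.02,"slide": [0,0,0.014],"twist": [0,0,0]},{"jaw": 0.02,"slide": [0,0,0.0155],"twist": [0,0,0]},{"jaw": 0.02,"slide": [0,0,0.0155],"twist": [0,0,0]}]}}

```text
time_s: 17.17
eef_pos: [551.6, -362.8, 23.7]
ee_rot: [-180.0, 0.1, -174.1]
wrist_force: [-1.5, 0.8, 2.7]
gripper_width: 0.316
grip_force: 59.6
```

Run:
```python
from h import *
st()
```

```text
t 17.17 [ 551.643 -362.798   23.65 ] [-179.999    0.051 -174.1  ] F [-1.522  0.772  2.654] M [ 0.186  0.24  -0.039] w 0.316 g 59.6 j [-40.622  32.078  -2.654  55.233   0.036 -46.522]
```

Call:
{"fn": "play_rows", "kwargs": {"targets": [{"jaw": 0.03,"slide": [0,0,0],"twist": [0,0,0]},{"jaw": 0.04,"slide": [0,0,0],"twist": [0,0,0]},{"jaw": 0.045,"slide": [0,0,0],"twist": [0,0,0]},{"jaw": 0.045,"slide": [0,0,0],"twist": [0,0,0]},{"jaw": 0.045,"slide": [0,0,-0.005],"twist": [0,0,0]}]}}

```text
time_s: 17.58
eef_pos: [551.3, -362.6, 27.6]
ee_rot: [179.9, -0.0, -174.1]
wrist_force: [-0.3, 0.3, -0.1]
gripper_width: 0.525
grip_force: 0.0
```

Call:
{"fn": "play_rows", "kwargs": {"targets": [{"jaw": 0.045,"slide": [0,0,-0.02],"twist": [0,0,0]},{"jaw": 0.045,"slide": [0,0,-0.05],"twist": [0,0,0]},{"jaw": 0.045,"slide": [0,0,-0.085],"twist": [0,0,0]},{"jaw": 0.045,"slide": [0,0,-0.12],"twist": [0,0,0]},{"jaw": 0.045,"slide": [0,0,-0.15],"twist": [0,0,0]}]}}

```text
time_s: 18.0
eef_pos: [551.6, -362.9, 181.3]
ee_rot: [-179.9, 0.1, -174.1]
wrist_force: [0.8, -0.9, -0.4]
gripper_width: 0.524
grip_force: 0.0
```

Run:
```python
from h import *
st()
p=get_image('top'); w=cloud(p); save(p,'t3')
d=np.hypot(w[...,0]-471,w[...,1]-22.5)
q=w[(d<25)&(w[...,2]>108)&(w[...,2]<125)]; print('stem',len(q),q.mean(0) if len(q) else '')
q=w[(d<51)&(w[...,2]<70)&(w[...,2]>2)]; print('in can',len(q),q.mean(0))
for l in ['spacer','lid','carrier_center','carrier','ring']: print(l,[(np.round(r['position'],1),round(r['p'],2)) for r in mark_of(p,l)[:2]])
p=get_image('side')
for l in ['spacer','lid','carrier_center','carrier','ring']: print(l,[(np.round(r['position'],1),round(r['p'],2)) for r in mark_of(p,l)[:2]])
plan(471.5,22.5,175,180,3)
```

```text
t 18.00 [ 551.629 -362.931  181.329] [-179.935    0.112 -174.1  ] F [ 0.751 -0.854 -0.424] M [-0.06  -0.078  0.024] w 0.524 g 0.0 j [-40.632  26.555  11.847  75.167   0.037 -46.532]
stem 27 [472.101  21.625 117.94 ]
in can 1020 [469.172  23.519  37.398]
spacer [(array([ 554.1, -366. ,    2. ]), 0.69)]
lid [(array([ 537.4, -217.3,    1.3]), 0.67)]
carrier_center [(array([474.4,  19.8,  62.4]), 0.7)]
carrier [(array([473.5,  19.2,   4.6]), 0.94), (array([ 551.3, -363.9,    0.6]), 0.41)]
ring [(array([525.6, 260.6,  29.6]), 0.6)]
spacer [(array([ 552.8, -364.3,    0.7]), 0.93), (array([ 542.8, -289.4,    2.4]), 0.46)]
lid [(array([ 536.9, -221.7,    1. ]), 0.91)]
carrier_center [(array([468.4,  18. ,  61.7]), 0.94)]
carrier [(array([471.9,  22. ,   6.9]), 0.57), (array([469.1,  21.7, 113.1]), 0.34)]
ring []
t 18.6 at [ 551.455 -362.79   177.659] [ 179.949    0.002 -174.1  ] dyaw -5.9
[0.013 0.131 0.001] tw 1.97
[0.018 0.13  0.001] tw 1.97
[0.022 0.129 0.001] tw 1.97
```

Call:
{"fn": "play_rows", "kwargs": {"targets": [{"jaw": 0.045,"slide": [0.002,0.02,0],"twist": [0,0,0.4]},{"jaw": 0.045,"slide": [0.005,0.048,0],"twist": [0,0,0.8]},{"jaw": 0.045,"slide": [0.008,0.076,0],"twist": [0,0,1.2]},{"jaw": 0.045,"slide": [0.0105,0.104,0],"twist": [0,0,1.6]},{"jaw": 0.045,"slide": [0.013,0.131,0],"twist": [0,0,2]}]}}

```text
time_s: 19.02
eef_pos: [524.6, -232.7, 178.1]
ee_rot: [180.0, 0.0, -176.1]
wrist_force: [0.1, -0.1, 1.0]
gripper_width: 0.522
grip_force: 0.0
```

Call:
{"fn": "play_rows", "kwargs": {"targets": [{"jaw": 0.045,"slide": [0.004,0.026,0],"twist": [0,0,0.4]},{"jaw": 0.045,"slide": [0.0075,0.052,0],"twist": [0,0,0.8]},{"jaw": 0.045,"slide": [0.011,0.078,0],"twist": [0,0,1.2]},{"jaw": 0.045,"slide": [0.0145,0.104,0],"twist": [0,0,1.6]},{"jaw": 0.045,"slide": [0.018,0.13,0],"twist": [0,0,2]}]}}

```text
time_s: 19.43
eef_pos: [497.9, -104.3, 178.3]
ee_rot: [180.0, 0.0, -178.1]
wrist_force: [0.6, 0.3, -0.5]
gripper_width: 0.526
grip_force: 0.0
```

Call:
{"fn": "play_rows", "kwargs": {"targets": [{"jaw": 0.045,"slide": [0.005,0.03,0.002],"twist": [0,0,0.4]},{"jaw": 0.045,"slide": [0.01,0.06,0.004],"twist": [0,0,0.8]},{"jaw": 0.045,"slide": [0.015,0.09,0.007],"twist": [0,0,1.2]},{"jaw": 0.045,"slide": [0.02,0.115,0.012],"twist": [0,0,1.6]},{"jaw": 0.045,"slide": [0.022,0.129,0.018],"twist": [0,0,2]}]}}

```text
time_s: 19.85
eef_pos: [471.2, 25.0, 160.5]
ee_rot: [180.0, 0.1, 180.0]
wrist_force: [0.4, 0.4, -0.2]
gripper_width: 0.53
grip_force: 0.0
```

Call:
{"fn": "play_rows", "kwargs": {"targets": [{"jaw": 0.045,"slide": [0,0,0],"twist": [0,0,0]},{"jaw": 0.045,"slide": [0,0,0],"twist": [0,0,0]}]}}

```text
time_s: 20.02
eef_pos: [472.0, 23.2, 160.3]
ee_rot: [-180.0, 0.0, -180.0]
wrist_force: [-0.8, 0.3, 0.6]
gripper_width: 0.525
grip_force: 0.0
```

Run:
```python
from h import *
st()
p,w,m,q=wr('w7',113,124,(471.5,22),25)
print(len(q),np.median(q,0),cv2.minEnclosingCircle(q[:,:2].astype(np.float32)))
q=w[(np.hypot(w[...,0]-471,w[...,1]-22)<51)&(w[...,2]>45)&(w[...,2]<62)];print('vials',len(q),q.mean(0),np.ptp(q,axis=0))
```

```text
t 20.02 [471.974  23.186 160.317] [-179.996    0.034 -179.985] F [-0.807  0.27   0.611] M [ 0.008 -0.047 -0.006] w 0.525 g 0.0 j [ -7.378   9.226 -16.715  64.024   0.     -7.392]
434 [470.411  20.533 118.812] ((471.3569030761719, 20.33121681213379), 7.161217212677002)
vials 2748 [481.384  21.243  55.695] [77.33  88.23  16.987]
```

Call:
{"fn": "play_rows", "kwargs": {"targets": [{"jaw": 0.045,"slide": [0.0003,-0.0022,0.01],"twist": [0,0,0]},{"jaw": 0.045,"slide": [0.0003,-0.0022,0.032],"twist": [0,0,0]},{"jaw": 0.045,"slide": [0.0003,-0.0022,0.052],"twist": [0,0,0]},{"jaw": 0.045,"slide": [0.0003,-0.0022,0.066],"twist": [0,0,0]},{"jaw": 0.045,"slide": [0.0003,-0.0022,0.072],"twist": [0,0,0]}]}}

```text
time_s: 20.48
eef_pos: [471.5, 19.4, 86.8]
ee_rot: [180.0, -0.1, 179.8]
wrist_force: [-0.1, 0.6, 0.2]
gripper_width: 0.529
grip_force: 0.0
```

Call:
{"fn": "play_rows", "kwargs": {"targets": [{"jaw": 0.04,"slide": [0,0,0],"twist": [0,0,0]},{"jaw": 0.03,"slide": [0,0,0],"twist": [0,0,0]},{"jaw": 0.02,"slide": [0,0,0],"twist": [0,0,0]},{"jaw": 0.01,"slide": [0,0,0],"twist": [0,0,0]},{"jaw": 0.005,"slide": [0,0,0],"twist": [0,0,0]}]}}

```text
time_s: 20.9
eef_pos: [472.6, 20.5, 89.3]
ee_rot: [-180.0, 0.2, 179.9]
wrist_force: [0.0, 0.7, 3.8]
gripper_width: 0.141
grip_force: 58.6
```

Call:
{"fn": "play_rows", "kwargs": {"targets": [{"jaw": 0.005,"slide": [0,0,0],"twist": [0,0,0]},{"jaw": 0.005,"slide": [0,0,0],"twist": [0,0,0]}]}}

```text
time_s: 21.07
eef_pos: [472.7, 20.6, 89.3]
ee_rot: [180.0, 0.2, 179.9]
wrist_force: [1.0, 2.6, 5.4]
gripper_width: 0.15
grip_force: 58.9
```

Run:
```python
from h import *
st()
```

```text
t 21.07 [472.662  20.595  89.25 ] [179.998   0.172 179.913] F [0.975 2.643 5.4  ] M [ 0.135 -0.053  0.049] w 0.150 g 58.9 j [ -7.698  12.472 -23.914  53.443   0.025  -7.612]
```

Call:
{"fn": "play_rows", "kwargs": {"targets": [{"jaw": 0.005,"slide": [0,0,-0.003],"twist": [0,0,0]},{"jaw": 0.005,"slide": [0,0,-0.009],"twist": [0,0,0]},{"jaw": 0.005,"slide": [0,0,-0.019],"twist": [0,0,0]},{"jaw": 0.005,"slide": [0,0,-0.032],"twist": [0,0,0]},{"jaw": 0.005,"slide": [0,0,-0.047],"twist": [0,0,0]}]}}

```text
time_s: 21.48
eef_pos: [471.2, 20.6, 135.6]
ee_rot: [180.0, -0.1, 179.9]
wrist_force: [0.7, 0.1, -2.9]
gripper_width: 0.139
grip_force: 58.4
```

Run:
```python
from h import *
st()
```

```text
t 21.48 [471.154  20.579 135.598] [179.99   -0.059 179.901] F [ 0.749  0.133 -2.879] M [-0.011 -0.01  -0.007] w 0.139 g 58.4 j [ -7.711  10.193 -19.355  60.511   0.002  -7.612]
```

Call:
{"fn": "play_rows", "kwargs": {"targets": [{"jaw": 0.005,"slide": [0,0,-0.017],"twist": [0,0,0]},{"jaw": 0.005,"slide": [0,0,-0.035],"twist": [0,0,0]},{"jaw": 0.005,"slide": [0,0,-0.054],"twist": [0,0,0]},{"jaw": 0.005,"slide": [0,0,-0.072],"twist": [0,0,0]},{"jaw": 0.005,"slide": [0,0,-0.088],"twist": [0,0,0]}]}}

```text
time_s: 21.9
eef_pos: [471.4, 20.5, 224.8]
ee_rot: [-180.0, 0.0, 179.9]
wrist_force: [0.6, 0.3, -2.6]
gripper_width: 0.145
grip_force: 58.4
```

Call:
{"fn": "play_rows", "kwargs": {"targets": [{"jaw": 0.005,"slide": [0,0,-0.008],"twist": [0,0,0]},{"jaw": 0.005,"slide": [0,0,-0.01],"twist": [0,0,0]}]}}

```text
time_s: 22.07
eef_pos: [472.1, 20.4, 234.7]
ee_rot: [-180.0, 0.2, 179.9]
wrist_force: [0.4, -1.0, -3.3]
gripper_width: 0.14
grip_force: 58.5
```

Run:
```python
from h import *
st(); plan(526,260.5,232,-170,2)
p=get_image('side'); save(p,'s4'); w=cloud(p); t=trace(p,'carrier')[0]; print(t['p']); q=w[t['pixels']]; q=q[np.isfinite(q[:,2])]
print(np.percentile(q,[1,50,99],axis=0))
p=get_image('top'); w=cloud(p); im=p['image']
m=(im.min(2)>150)&(np.abs(w[...,2]-30)<4); d=np.hypot(w[...,0]-526,w[...,1]-260.5); q=w[m&(d>60)&(d<74)][:,:2]
A=np.c_[2*q,np.ones(len(q))]; x=np.linalg.lstsq(A,(q**2).sum(1),rcond=None)[0]; print('ring',len(q),x[:2],np.sqrt(x[2]+x[0]**2+x[1]**2))
```

```text
t 22.07 [472.116  20.446 234.733] [-179.985    0.158  179.902] F [ 0.403 -0.959 -3.287] M [-0.07  -0.022  0.01 ] w 0.140 g 58.5 j [-7.714  7.07  -8.196 74.574  0.006 -7.616]
t 22.07 at [472.116  20.446 234.733] [-179.985    0.158  179.902] dyaw 10.1
[-0.027  0.12   0.001] tw -5.05
[-0.037  0.117  0.001] tw -5.05
0.56
[[434.852 -17.181 127.576]
 [468.508   7.247 182.175]
 [508.442  60.229 221.773]]
ring 84 [525.307 258.015] 67.25179626375547
```

View pics/s4.png

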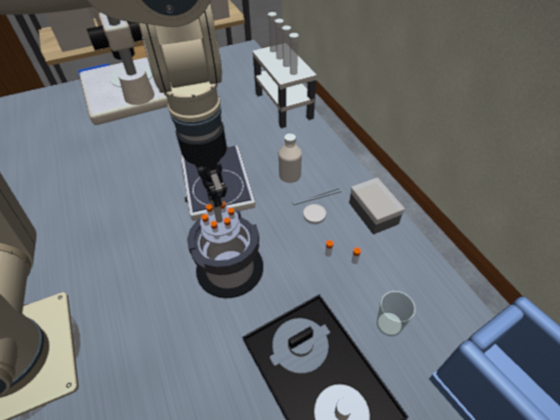

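Call:
{"fn": "play_rows", "kwargs": {"targets": [{"jaw": 0.005,"slide": [-0.003,0.014,0],"twist": [0,0,-1]},{"jaw": 0.005,"slide": [-0.009,0.038,0],"twist": [0,0,-2]},{"jaw": 0.005,"slide": [-0.015,0.065,0],"twist": [0,0,-3]},{"jaw": 0.005,"slide": [-0.021,0.092,0],"twist": [0,0,-4]},{"jaw": 0.005,"slide": [-0.027,0.12,0],"twist": [0,0,-5]}]}}

```text
time_s: 22.63
eef_pos: [498.7, 141.5, 232.2]
ee_rot: [-180.0, -0.1, -175.1]
wrist_force: [0.8, -0.3, -3.5]
gripper_width: 0.142
grip_force: 58.6
```

Call:
{"fn": "play_rows", "kwargs": {"targets": [{"jaw": 0.005,"slide": [-0.008,0.027,0.002],"twist": [0,0,-1]},{"jaw": 0.005,"slide": [-0.017,0.054,0.006],"twist": [0,0,-2]},{"jaw": 0.005,"slide": [-0.025,0.08,0.012],"twist": [0,0,-3]},{"jaw": 0.005,"slide": [-0.032,0.102,0.02],"twist": [0,0,-4]},{"jaw": 0.005,"slide": [-0.037,0.117,0.03],"twist": [0,0,-5]}]}}

```text
time_s: 23.05
eef_pos: [525.8, 262.2, 201.8]
ee_rot: [180.0, -0.0, -170.0]
wrist_force: [0.9, -0.4, -2.0]
gripper_width: 0.136
grip_force: 58.7
```

Call:
{"fn": "play_rows", "kwargs": {"targets": [{"jaw": 0.005,"slide": [0,0,0.015],"twist": [0,0,0]},{"jaw": 0.005,"slide": [0,0,0.035],"twist": [0,0,0]},{"jaw": 0.005,"slide": [0,0,0.05],"twist": [0,0,0]},{"jaw": 0.005,"slide": [0,0,0.06],"twist": [0,0,0]},{"jaw": 0.005,"slide": [0,0,0.065],"twist": [0,0,0]}]}}

```text
time_s: 23.47
eef_pos: [525.0, 259.7, 136.1]
ee_rot: [-180.0, -0.1, -170.1]
wrist_force: [0.3, 0.2, -2.4]
gripper_width: 0.14
grip_force: 58.7
```

Call:
{"fn": "play_rows", "kwargs": {"targets": [{"jaw": 0.005,"slide": [0,0,0],"twist": [0,0,0]},{"jaw": 0.005,"slide": [0,0,0],"twist": [0,0,0]},{"jaw": 0.005,"slide": [0,0,0],"twist": [0,0,0]}]}}

```text
time_s: 23.72
eef_pos: [526.4, 260.2, 139.3]
ee_rot: [180.0, 0.1, -170.1]
wrist_force: [-0.1, -0.4, -2.7]
gripper_width: 0.142
grip_force: 58.7
```

Run:
```python
from h import *
st(); plan(525.5,260,113.5,-170,1)
s,*T=pose(); p=get_image('wrist'); save(p,'w8'); w=cloud(p,T); t=trace(p,'carrier'); print([a['p'] for a in t])
q=w[t[0]['pixels']]; q=q[np.isfinite(q[:,2])]; print(np.percentile(q,[1,10,50,90,99],axis=0))
im=p['image'];m=(im.min(2)>170)&(np.abs(w[...,2]-30)<4); d=np.hypot(w[...,0]-526,w[...,1]-260); q=w[m&(d>58)&(d<76)][:,:2]
A=np.c_[2*q,np.ones(len(q))]; x=np.linalg.lstsq(A,(q**2).sum(1),rcond=None)[0]; print('ring',len(q),x[:2],np.sqrt(x[2]+x[0]**2+x[1]**2))
```

```text
t 23.72 [526.428 260.207 139.297] [ 179.992    0.126 -170.11 ] F [-0.054 -0.414 -2.703] M [-0.    -0.046 -0.052] w 0.142 g 58.7 j [18.123 20.618 -3.962 65.294 -0.01   8.233]
t 23.72 at [526.428 260.207 139.297] [ 179.992    0.126 -170.11 ] dyaw 0.11
[ 0.001 -0.     0.026] tw -0.11
[0.56]
[[487.35  224.063  63.279]
 [493.552 233.953  85.794]
 [517.87  257.698  87.777]
 [533.941 282.85  156.519]
 [542.799 295.138 169.504]]
ring 1628 [525.753 256.337] 67.65209525536777
```

View pics/w8.png

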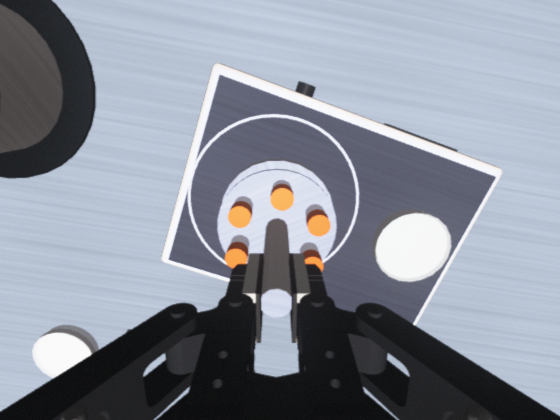

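Run:
```python
from h import *
s,*T=pose(); p=get_image('wrist'); w=cloud(p,T); im=p['image'].astype(int)
def fit(m,n):
    q=w[m]; q=q[np.isfinite(q[:,2])]; c=np.median(q,0); q=q[abs(q[:,2]-c[2])<6]; A=np.c_[q[:,0]-c[0],q[:,1]-c[1],np.ones(len(q))]
    x=np.linalg.lstsq(A,q[:,2],rcond=None)[0]; print(n,len(q),c,np.degrees(np.arctan(x[:2])),np.std(A@x-q[:,2]))
v,u=np.mgrid[:420,:560]; R0=(np.hypot(u-277,v-222)<58)&(v<265)
fit(R0&(im.min(2)>150),'disc'); fit(R0&(im[...,0]>200)&(im[...,2]<90),'caps')
# rim edge of disc
m=R0&(im.min(2)>150)&(v<185); q=w[m]; print(np.unique(np.round(q[:,2]/4)*4,return_counts=True))
```

```text
disc 5333 [511.564 255.699  87.076] [0.054 0.229] 0.7458794498729893
caps 729 [515.188 278.239 109.119] [-0.039  0.168] 0.5878057321345954
(array([64., 68., 84., 88., 92., nan]), array([297,  30,  70, 798,   4,   7]))
```

Call:
{"fn": "play_rows", "kwargs": {"targets": [{"jaw": 0.005,"slide": [0,-0.0015,0.005],"twist": [0,0,0]},{"jaw": 0.005,"slide": [0,-0.0015,0.011],"twist": [0,0,0]},{"jaw": 0.005,"slide": [0,-0.0015,0.016],"twist": [0,0,0]},{"jaw": 0.005,"slide": [0,-0.0015,0.02],"twist": [0,0,0]},{"jaw": 0.005,"slide": [0,-0.0015,0.022],"twist": [0,0,0]}]}}

```text
time_s: 24.28
eef_pos: [525.8, 258.6, 115.4]
ee_rot: [-180.0, -0.0, -170.1]
wrist_force: [-0.0, -0.1, -2.3]
gripper_width: 0.142
grip_force: 58.7
```

Call:
{"fn": "play_rows", "kwargs": {"targets": [{"jaw": 0.005,"slide": [0,0,0.0005],"twist": [0,0,0]},{"jaw": 0.005,"slide": [0,0,0.001],"twist": [0,0,0]},{"jaw": 0.005,"slide": [0,0,0.0015],"twist": [0,0,0]}]}}

```text
time_s: 24.53
eef_pos: [526.4, 258.8, 115.0]
ee_rot: [180.0, 0.1, -170.1]
wrist_force: [0.4, 0.7, -3.4]
gripper_width: 0.144
grip_force: 58.7
```

Run:
```python
from h import *
st()
```

```text
t 24.53 [526.356 258.801 115.034] [ 180.       0.066 -170.098] F [ 0.356  0.684 -3.445] M [-0.006 -0.022 -0.   ] w 0.144 g 58.7 j [17.993 21.483 -6.36  62.092 -0.009  8.091]
```

Call:
{"fn": "play_rows", "kwargs": {"targets": [{"jaw": 0.005,"slide": [0,0,0.0005],"twist": [0,0,0]},{"jaw": 0.005,"slide": [0,0,0.001],"twist": [0,0,0]},{"jaw": 0.005,"slide": [0,0,0.0014],"twist": [0,0,0]},{"jaw": 0.005,"slide": [0,0,0.0014],"twist": [0,0,0]}]}}

```text
time_s: 24.87
eef_pos: [526.2, 258.7, 113.5]
ee_rot: [-180.0, 0.1, -170.1]
wrist_force: [-0.2, -0.2, -2.7]
gripper_width: 0.143
grip_force: 58.7
```

Run:
```python
from h import *
st()
```

```text
t 24.87 [526.237 258.721 113.545] [-179.997    0.054 -170.1  ] F [-0.217 -0.231 -2.712] M [-0.027 -0.028 -0.045] w 0.143 g 58.7 j [17.99  21.536 -6.509 61.902 -0.01   8.089]
```

Call:
{"fn": "play_rows", "kwargs": {"targets": [{"jaw": 0.005,"slide": [0,0,0.0004],"twist": [0,0,0]},{"jaw": 0.005,"slide": [0,0,0.0007],"twist": [0,0,0]},{"jaw": 0.005,"slide": [0,0,0.0007],"twist": [0,0,0]}]}}

```text
time_s: 25.12
eef_pos: [526.3, 258.9, 113.4]
ee_rot: [180.0, 0.1, -170.1]
wrist_force: [-2.9, 1.1, 3.3]
gripper_width: 0.14
grip_force: 59.5
```

Run:
```python
from h import *
st()
```

```text
t 25.12 [526.304 258.914 113.355] [ 179.983    0.091 -170.092] F [-2.89   1.149  3.328] M [ 0.105  0.374 -0.001] w 0.140 g 59.5 j [17.998 21.531 -6.546 61.83   0.004  8.091]
```

Contact. Release and rise straight.

Call:
{"fn": "play_rows", "kwargs": {"targets": [{"jaw": 0.012,"slide": [0,0,-0.0002],"twist": [0,0,0]},{"jaw": 0.02,"slide": [0,0,-0.0002],"twist": [0,0,0]},{"jaw": 0.03,"slide": [0,0,-0.0002],"twist": [0,0,0]},{"jaw": 0.04,"slide": [0,0,-0.0002],"twist": [0,0,0]},{"jaw": 0.045,"slide": [0,0,-0.0002],"twist": [0,0,0]}]}}

```text
time_s: 25.53
eef_pos: [526.3, 258.7, 112.9]
ee_rot: [-180.0, 0.0, -170.1]
wrist_force: [0.6, -0.8, 0.1]
gripper_width: 0.526
grip_force: 0.0
```

Call:
{"fn": "play_rows", "kwargs": {"targets": [{"jaw": 0.045,"slide": [0,0,0],"twist": [0,0,0]},{"jaw": 0.045,"slide": [0,0,-0.01],"twist": [0,0,0]},{"jaw": 0.045,"slide": [0,0,-0.03],"twist": [0,0,0]},{"jaw": 0.045,"slide": [0,0,-0.06],"twist": [0,0,0]},{"jaw": 0.045,"slide": [0,0,-0.1],"twist": [0,0,0]}]}}

```text
time_s: 25.95
eef_pos: [525.1, 258.3, 212.8]
ee_rot: [-180.0, -0.2, -170.1]
wrist_force: [1.0, 0.0, -0.0]
gripper_width: 0.524
grip_force: 0.0
```

Call:
{"fn": "play_rows", "kwargs": {"targets": [{"jaw": 0.045,"slide": [0.02,0,-0.02],"twist": [0,0,0]},{"jaw": 0.045,"slide": [0.04,-0.02,-0.03],"twist": [0,0,0]},{"jaw": 0.045,"slide": [0.06,-0.04,-0.03],"twist": [0,0,0]},{"jaw": 0.045,"slide": [0.075,-0.06,-0.03],"twist": [0,0,0]},{"jaw": 0.045,"slide": [0.08,-0.07,-0.03],"twist": [0,0,0]}]}}

```text
time_s: 26.37
eef_pos: [457.8, 174.5, 244.4]
ee_rot: [-180.0, 0.1, -170.1]
wrist_force: [0.4, 0.7, 0.1]
gripper_width: 0.525
grip_force: 0.0
```

Call:
{"fn": "play_rows", "kwargs": {"targets": [{"jaw": 0.045,"slide": [0,0,0],"twist": [0,0,0]},{"jaw": 0.045,"slide": [0,0,0],"twist": [0,0,0]}]}}

```text
time_s: 26.53
eef_pos: [459.8, 175.9, 243.7]
ee_rot: [180.0, 0.1, -170.2]
wrist_force: [0.5, 1.2, 0.5]
gripper_width: 0.526
grip_force: 0.0
```

Run:
```python
from h import *
st()
p=get_image('side'); save(p,'s5'); w=cloud(p)
for l in ['carrier','carrier_center','lid','spacer','ring','dish','vial_a']: print(l,[(np.round(r['position'],1),round(r['p'],2)) for r in mark_of(p,l)[:2]])
```

```text
t 26.53 [459.808 175.871 243.679] [ 179.987    0.125 -170.173] F [0.503 1.239 0.536] M [0.049 0.056 0.   ] w 0.526 g 0.0 j [11.148  8.872 -4.719 76.283  0.01   1.321]
carrier [(array([524.9, 260.9,  28.9]), 0.78)]
carrier_center [(array([525. , 258.9,  85. ]), 0.68)]
lid [(array([ 537.9, -219.2,    2.3]), 0.93)]
spacer [(array([ 552.9, -362.9,    0.4]), 0.67)]
ring [(array([524.1, 261. ,  28.4]), 0.85), (array([527.7, 261.7,  28.7]), 0.49)]
dish [(array([537.5, 373.4,  32.4]), 0.81), (array([720.6,  82. ,  -0.1]), 0.64)]
vial_a [(array([703.4, -42.3,   1.3]), 0.69), (array([ 536.3, -221.5,   30.3]), 0.56)]
```

View pics/s5.png

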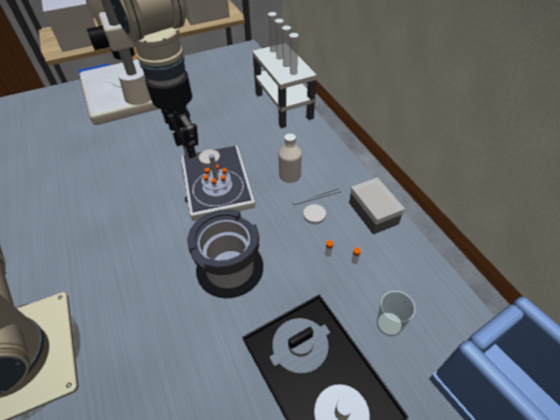

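The picture shows the carrier standing upright in the ring at (217,183). The lid lies flat in the tray, handle up, at (300,345), with the spacer, hat up, at (342,405). The canister at (224,245) is empty, and the arm is clear of everything.

```bash
python3 -c "
from cell import *
print(close_job())"
```

```text
the job is handed in; nothing more can be done
None
```

The job is handed in at about 26.5 s of the 69 s allowed: the lid was turned to its stop (about 0.8 Nm there) and lies flat, handle up, in the tray with the spacer beside it, hat up, and the carrier stands upright in the ring; the lid tilted about 6° in the grip and touched the tray floor at about 23 N before I levelled it and set it down.

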